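Draw the pump plunger for inspection

TASK

Take the blue guide housing off the pump head by lifting it straight up, and set it down gently, flange down, in the big empty bay of the white parts tray. Then take the plunger by its steel holder and draw it straight up by 40 mm, so that the dark wear band on the white rod stands clear of the head while the rod's lower end stays in its bore, without forcing the ceramic rod sideways. Finish while holding it there, gripped and still for inspection, and leave everything else where it lies.

Things in the scene. Friction and masses are not known exactly. Their poses are not given: they have to be found in the camera images.
- housing_mid (a point): Blue plunger guide housing, 48 mm tall, 0.26 kg: square flange 64 x 64 x 10 mm, on it an upright tube 44 mm outside, 31 mm inside. Screws already out. At the start the flange sits in the head's recess (1 mm play all round) with the plunger's holder standing free inside the tube, poking 9 mm out of its top. Point: on the tube's axis, 24 mm above the underside; z up, x and y square to the flange
- plunger_holder (a point): Plunger, 0.22 kg: white ceramic rod 16 mm thick, 58 mm long, under a round steel holder 21 mm thick, 57 mm tall (24 mm thick in its lowest 6 mm). Point: on the axis, half-way up the holder, 28.5 mm above its shoulder; z up along the rod. Home, the shoulder rests on the recess floor. It slides freely and drops back if let go. Dark wear band 22 to 32 mm below the shoulder
- bore_mouth (a point): Middle of the mouth of the plunger's bore, on the recess floor, 80 mm above the bench; z is up along the bore. Bore 17.5 mm wide, 66 mm deep. x and y are square to the sides of the recess, 66 x 66 mm and 8 mm deep, so the head's rim stands 8 mm above this point
- head: Steel pump head, 92 x 92 mm, top rim 88 mm above the bench, clamped rear side up in a fixed bench holder 150 mm along its x and 190 mm along its y; the fittings at its sides are all lower than 60 mm. It cannot move. Origin on the bench under the bore
- tray_bay (a point): Middle of the floor (4 mm above the bench) of the big empty bay of the fixed white parts tray. The bay is 152 mm along x and 162 mm along y; outer walls rise to 30 mm, the wall to the narrow bay at its +x side to 24 mm, above the bench. z is up
- seal_ring: gold-coloured plastic ring, 30 mm across, 8 mm high, lying in the tray's narrow bay. Leave it alone; origin at its underside
- screw_dish: amber glass dish, 76 mm across, 22 mm high, with the four screws taken out of the housing. Leave it alone; origin at its underside
- spanner: steel open-ended spanner lying on the bench, about 180 mm long. Leave it alone; origin at its underside
- solvent_bottle: whitish translucent bottle with blue cap, 86 mm across, 180 mm high. Leave it alone; origin at its underside
- amber_bottle: amber bottle with blue cap, 70 mm across, 140 mm high. Leave it alone; origin at its underside
- vial_rack: white block 130 x 70 mm with small vials, 41 mm high. Leave it alone; origin at its underside
- spare_case: grey open case 150 x 60 x 28 mm with the spare plunger lying in it. Leave it alone; origin at its underside
Mind the look-alikes: they are no part of the job. There is more than one size of the part that bears housing_mid; the job needs the largest.

How it is judged:
By the outcome, as a careful person would: the job done as asked, in the order asked, and still so for the second after the job is handed in, while the arm keeps its last pose, push and grip.
It also fails if it takes over 54 s, if anything falls off the work surface, if the arm or the gripper's body presses on something with over 40 N, if the wrist force passes 120 N, or if a joint passes its speed limit or range.

ROBOT

A 6-joint arm with a two-finger parallel gripper is mounted at the origin on the work surface. World frame = base frame: x ahead of the robot, y to its left, z up, the work surface at z = 0. Lengths are in m, angles in rad, forces in N, time in s.
With the tool pointing down it reaches from about 0.3 to 0.875 m from the base axis. Payload 6.4 kg.
Tool frame: the origin (TCP) lies midway between the tips of the shut fingers; the grasp point (between the pads) lies 19 mm behind it; x points along the fingers, y is the direction in which the jaws open and shut, and the axes are right-handed (so a half turn about x gives the same grasp; the last joint's range is limited). The gripper opens to 85 mm and grips with 20 to 120 N. Pads are 22 mm wide; open, the fingers measure 114 mm over their backs; the gripper's body (76 mm by 85 mm) begins 54 mm behind the grasp point. The pads swing forward as they close: fully open they stand 13 mm farther back than shut.
Start: joints at [1.069, 0.181, 1.607, -0, 1.354, -0.206], TCP at [0.168, 0.55, 0.231] pointing down, gripper open.
Joint ranges: [-2.99, 2.99], [-0.89, 2.07], [0.3, 2.58], [-1.14, 4.28], [0, 2.63], [-3.12, 3.12]. Speed limits (rad/s): [2.57, 2.57, 3.01, 3.14, 3.14, 3.14].

INTERFACE

Orientations are given as a unit quaternion [w, x, y, z].
In Python, from bench import ctrl gives the robot as it stands.
- The arm moves only by the tool step_arm, never from a script. Its argument "motion" is a list of rows, each a list of 7 numbers: the shift along the tool's x, y, z in mm, then the turn, a rotation vector about the tool's x, y, z in degrees, then the closure in counts, from 0 (fully open) to 255 (shut). In form: [[tx, ty, tz, rx, ry, rz, hand], ...]. A call has 1 to 10 rows; each row is the pose to reach, as a shift and turn from the pose commanded when the call began, along the tool's axes at that moment; what a row does not reach only later rows make up. A row lasts 1/8 s, in which the tool goes at most 62.5 mm and 10.7 degrees, less where a joint would pass 70% of its speed; a pose out of reach is approached as far as the arm can. A call with a gripper value outside its range is refused whole. The fingers move at their own pace and stop on an object; the grip force is fixed at half the most. Time passes only in rows, so rows that repeat a pose let the fingers close. It gives the time, the measured TCP pose, the force and the opening at its end, in the units of the state.
- ctrl.get_obs(): the state, without advancing time (a new reading comes with each control period).
- ctrl.camera(name): name is "scene" or "side" or "wrist"; returns (picture, depth): 480x640x3 uint8, red, green, blue; 480x640 float32, m along the optical axis (not along the pixel's ray), 0 where there is no reading.
- ctrl.camera_info(name): a dict with "fx", "fy", "cx", "cy" (pixels), "dist_coeffs" ([k1, k2, p1, p2, k3] as OpenCV has them; the pictures are not rectified), "T" (4x4, takes a point from camera to world coordinates); the wrist camera has in their place "hand_eye" (4x4, takes a point from camera to tool coordinates, whose origin is the TCP and whose axes are the tool frame's). Camera axes: x right, y down, z forward; pixel columns grow to the right and rows downward; lengths in m; the calibration is good to about 2 mm. A picture is of the moment at which its call begins: read the wrist's pose just before it. camera_info takes no time and is no camera call.
- ctrl.hand_in(): hands the job in, once; it reports no verdict.
The state is a dict: "time_s": time; "q": joint angles; "dq": joint speeds; "joint_efforts": joint torques, N m; "eef_pos": TCP position; "eef_rot": TCP orientation; "wrist_force": force on the tool from outside, world axes, zero at the start; "torque": the same for the moment, N m; "opening": opening from 0.0 (shut) to 1.0 (fully open).
Only numpy, scipy, OpenCV 4.12 (cv2) and the standard library are available. Lean on these libraries where they do the work, as an engineer would, in place of code of your own. Each camera call takes 0.05 s, during which the arm holds its last target. There are 200 camera calls.

## Working session

There is one attempt and no reset: what is moved stays moved. The work goes in short steps, Python scripts to look and compute and a tool call to move; the robot and the scene stay as the last step left them, time stands still between calls to the robot, and variables do not carry over. Pictures are saved under pics/ and viewed, about 8 in all and at most 12, crops included, and the job is handed in when it is done.

Besides the shell and the picture viewer there is one more tool, called after "Call:" as a command line: name --pt "numbers of a row" for each row, then --argument value for the rest. step_arm: Moves the arm, as the interface text tells. Its arguments: {"type":"object","properties":{"motion":{"type":"array","items":{"type":"array","items":{"type":"number"}}}},"required":["motion"]}

```bash
mkdir -p pics; ls; cat > h.py <<'E'
import numpy as np, cv2
from bench import ctrl
def look(n,f):
    o=ctrl.get_obs(); p,d=ctrl.camera(n); np.savez('pics/'+f+'.npz',p=p,d=d,pos=o['eef_pos'],rot=o['eef_rot'])
    cv2.imwrite('pics/'+f+'.png',p[:,:,::-1]); return p,d
E
python3 - <<'E'
from h import *
for n in ['scene','side','wrist']:
    look(n,n+'0'); print(n,ctrl.camera_info(n))
print(ctrl.get_obs())
E
```

```text
pics
scene {'fx': 472.9077380909465, 'fy': 472.9077380909465, 'cx': 322.5541237467406, 'cy': 241.48792896430973, 'dist_coeffs': array([-0.0183635,  0.       ,  0.       ,  0.       ,  0.       ]), 'T': array([[-0.86980819,  0.35082702, -0.34692091,  0.90432457],
       [ 0.49335248,  0.60975944, -0.62031988,  0.65792848],
       [-0.00608668, -0.7107136 , -0.70345513,  0.851152  ],
       [ 0.        ,  0.        ,  0.        ,  1.        ]])}
side {'fx': 492.70286099477914, 'fy': 492.70286099477914, 'cx': 313.9131402179906, 'cy': 235.27665355538994, 'dist_coeffs': array([-0.07985882,  0.        ,  0.        ,  0.        ,  0.        ]), 'T': array([[-0.98818307, -0.08378719,  0.12835083,  0.3710743 ],
       [-0.15197776,  0.64444121, -0.74939862,  1.02252998],
       [-0.01992456, -0.7600495 , -0.64955968,  0.97330013],
       [ 0.        ,  0.        ,  0.        ,  1.        ]])}
wrist {'fx': 404.08403304482107, 'fy': 404.08403304482107, 'cx': 315.24920178055135, 'cy': 241.1671114678109, 'dist_coeffs': array([-0.06752375,  0.        ,  0.        ,  0.        ,  0.        ]), 'han
[... 304 characters left out ...]
  0.00000000e+00,
         1.00000000e+00]])}
{'time_s': 0.15, 'q': array([ 1.06869081e+00,  1.81368801e-01,  1.60774299e+00, -2.91571190e-05,
        1.35379031e+00, -2.06282255e-01]), 'dq': array([ 0.0009903 , -0.00236234, -0.00262358,  0.00082014,  0.00073601,
       -0.00010628]), 'joint_efforts': array([ 7.68401205e-04, -4.45261610e+01, -3.51694393e+01, -2.30704927e-04,
        5.83053174e-03, -3.64065556e-05]), 'eef_pos': array([0.16741193, 0.54966685, 0.23060907]), 'eef_rot': array([ 0.69923493,  0.10376843,  0.69953719, -0.10464386]), 'wrist_force': array([ 0.58797403, -0.59261023,  0.08497561]), 'torque': array([ 0.00293819, -0.01488384,  0.0549719 ]), 'opening': 0.9949876678842827}
```

View pics/scene0.png

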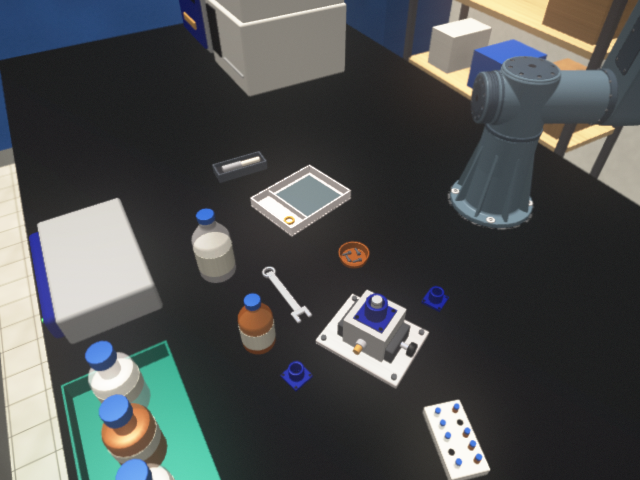

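View pics/side0.png

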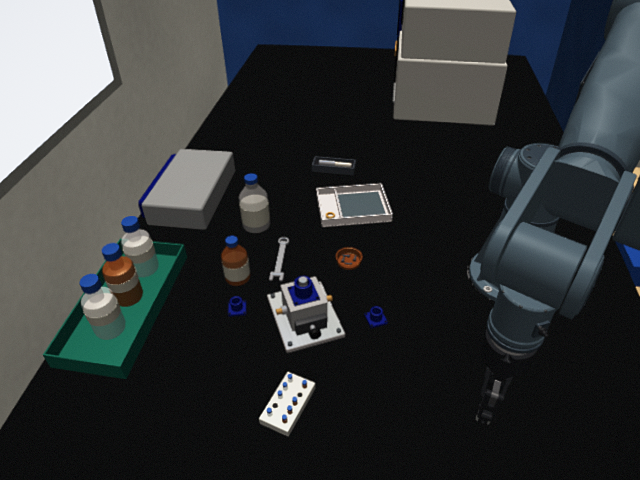

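```bash
cat >> h.py <<'E'
def cloud(n,f,T=None):
    z=np.load('pics/'+f+'.npz'); i=ctrl.camera_info(n); d=z['d']
    K=np.array([[i['fx'],0,i['cx']],[0,i['fy'],i['cy']],[0,0,1]])
    if n=='wrist':
        from scipy.spatial.transform import Rotation as R
        q=z['rot']; T=np.eye(4); T[:3,:3]=R.from_quat(q,scalar_first=True).as_matrix(); T[:3,3]=z['pos']; T=T@i['hand_eye']
    else: T=i['T']
    v,u=np.mgrid[:480,:640]; uv=np.stack([u,v],-1).reshape(-1,1,2).astype(float)
    r=cv2.undistortPoints(uv,K,i['dist_coeffs']).reshape(480,640,2)
    r=np.dstack([r,np.ones((480,640))])
    P=(r*d[...,None])@T[:3,:3].T+T[:3,3]; P[d==0]=np.nan
    D=r@T[:3,:3].T
    return z['p'],P,D,T[:3,3]
def rect(P,m):
    a=P[m][:,:2]; return cv2.minAreaRect((a*1000).astype(np.float32)),len(a)
E
python3 - <<'E'
from h import *
for n,c,t in [('scene',(377,315),(300,198)),('side',(303,295),(355,205))]:
    p,P,D,o=cloud(n,n+'0'); hsv=cv2.cvtColor(p,cv2.COLOR_RGB2HSV)
    v,u=np.mgrid[:480,:640]; Z=P[...,2]
    near=lambda c,r:(abs(u-c[0])<r)&(abs(v-c[1])<r)
    blue=(hsv[...,0]>110)&(hsv[...,0]<130)&(hsv[...,1]>150)
    m=near(c,60)
    print(n,'rim',rect(P,m&~blue&(abs(Z-.088)<.003)))
    print('plate',rect(P,m&~blue&(abs(Z-np.nanmedian(Z[m&(Z<.05)&(Z>.008)]))<.004)))
    print('tubetop',rect(P,m&blue&(abs(Z-.128)<.003)))
    print('steel',rect(P,m&~blue&(abs(Z-.137)<.003)))
    mt=near(t,60)&(hsv[...,1]<60)&(hsv[...,2]>100)
    print('tray rim',rect(P,mt&(abs(Z-.030)<.004)))
    mt=near(t,60)
    print('tray floor',rect(P,mt&(abs(Z-.004)<.002)&(hsv[...,2]>60)))
    for b in [(436,298),(295,373)] if n=='scene' else [(376,316),(237,306)]:
        mm=near(b,15)&blue; print('loose',np.nanmean(P[mm],0),np.nanmax(Z[mm]))
s=cv2.imread('pics/scene0.png'); a=cv2.resize(s[260:400,290:470],None,fx=4,fy=4,interpolation=2)
cv2.imwrite('pics/c1.png',a)
E
```

```text
scene rim (((540.1637573242188, 215.51417541503906), (94.5470962524414, 93.57379913330078), 26.585111618041992), 877)
plate (((495.3190612792969, 168.25784301757812), (304.7666015625, 224.88768005371094), 48.12491226196289), 2175)
tubetop (((539.9631958007812, 216.8094940185547), (40.57087707519531, 39.885494232177734), 2.80306077003479), 104)
steel (((539.0892333984375, 216.2340545654297), (20.773107528686523, 18.697439193725586), 9.806300163269043), 76)
tray rim (((479.5321960449219, -335.5211486816406), (225.36328125, 341.06146240234375), 13.862115859985352), 592)
tray floor (((453.46392822265625, -279.8604736328125), (254.5583953857422, 556.3612670898438), 13.377758979797363), 1432)
loose [0.3628363  0.20374203 0.01712878] 0.03838680718233123
loose [0.72038775 0.21787476 0.01680988] 0.03739082136034588
side rim (((595.5084228515625, 160.8714141845703), (112.74579620361328, 277.163818359375), 43.4234619140625), 424)
plate (((572.7203369140625, 140.5960693359375), (389.0621337890625, 298.55816650390625), 85.86408233642578), 1298)
tubetop (((538.5357666015625, 222.01040649414062), (38.05216979980469, 39.69731903076172), 89.7191390991211), 54)
steel (((540.1549072265625, 218.67529296875), (16.551414489746094, 19.783138275146484), 52.00325012207031), 34)
tray rim (((481.55938720703125, -334.9307861328125), (221.06944274902344, 343.82037353515625), 13.858183860778809), 237)
tray floor (((440.9070129394531, -188.09022521972656), (220.9386749267578, 397.64117431640625), 11.540560722351074), 923)
loose [0.35936605 0.20619375 0.01254803] 0.036573155853718564
loose [0.71632582 0.21950638 0.01257416] 0.035614940388497995
```

View pics/c1.png

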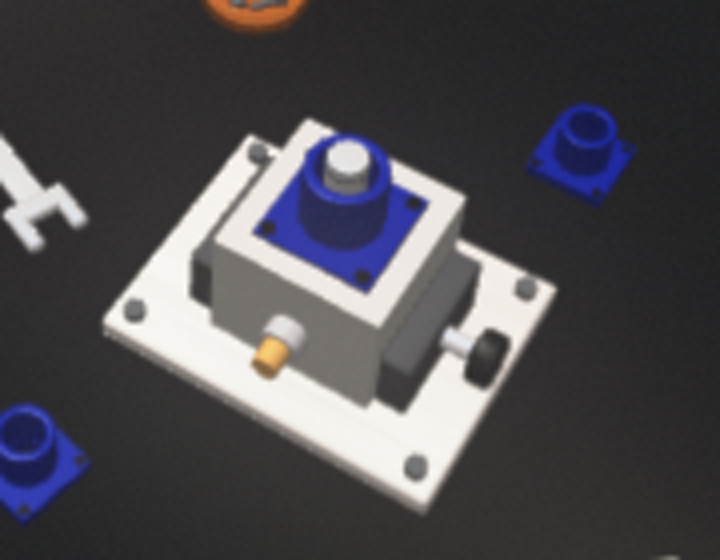

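```bash
python3 - <<'E'
from h import *
for n,t,s in [('scene',(300,198),(310,195)),('side',(355,205),(362,205))]:
    p,P,D,o=cloud(n,n+'0'); hsv=cv2.cvtColor(p,cv2.COLOR_RGB2HSV)
    def toz(pts,z): 
        r=[]
        for x,y in pts:
            d=D[int(round(y)),int(round(x))]; r.append(o+d*(z-o[2])/d[2])
        return np.array(r)[:,:2]*1000
    def comp(m,pt):
        k,l=cv2.connectedComponents(m.astype(np.uint8)); 
        ys,xs=np.nonzero(l); j=np.argmin((xs-pt[0])**2+(ys-pt[1])**2); return l==l[ys[j],xs[j]]
    v=hsv[...,2]
    tray=comp(v>70,t); print(n,tray.sum())
    ys,xs=np.nonzero(tray); h=cv2.convexHull(np.stack([xs,ys],1).astype(np.int32))[:,0]
    top=toz(h,.03); print('outer@30',cv2.minAreaRect(top.astype(np.float32)))
    sl=comp((hsv[...,1]>40)&(v>60)&(v<150)&tray,s); print(sl.sum(),hsv[s[1],s[0]])
    ys,xs=np.nonzero(sl); h=cv2.convexHull(np.stack([xs,ys],1).astype(np.int32))[:,0]
    f=toz(h,.004); print('slate@4',cv2.minAreaRect(f.astype(np.float32)))
    m=tray&(abs(P[...,2]-.03)<.004); print('rimdepth',rect(P,m))
    rg=(abs(hsv[...,0].astype(int)-22)<8)&(hsv[...,1]>120)&tray; print('ring',np.nanmean(P[rg],0),rg.sum())
p=cv2.imread('pics/scene0.png')[150:250,235:365]
cv2.imwrite('pics/c2.png',cv2.resize(p,None,fx=5,fy=5,interpolation=2))
E
```

```text
scene 4165
outer@30 ((465.34564208984375, -246.2954559326172), (245.4707794189453, 201.04214477539062), 14.588006973266602)Traceback (most recent call last):
  File "<stdin>", line 16, in <module>
  File "<stdin>", line 11, in comp
    return _wrapfunc(a, 'argmin', axis=axis, out=out, **kwds)
    return bound(*args, **kwds)
ValueError: attempt to get argmin of an empty sequence
```

```bash
python3 - <<'E'
from h import *
for n,t,s in [('scene',(300,198),(310,195)),('side',(355,205),(362,205))]:
    p,P,D,o=cloud(n,n+'0'); hsv=cv2.cvtColor(p,cv2.COLOR_RGB2HSV); v=hsv[...,2]
    k,l=cv2.connectedComponents((v>60).astype(np.uint8)); tray=l==l[s[1],s[0]]
    print(n,p[s[1],s[0]],tray.sum())
    dif=np.abs(p.astype(int)-p[s[1],s[0]]).max(2)<18
    sl=(dif&tray).astype(np.uint8); sl=cv2.morphologyEx(sl,2,np.ones((3,3)))>0
    k,l=cv2.connectedComponents(sl.astype(np.uint8)); sl=l==l[s[1],s[0]]
    f=P[sl][:,:2]; q=o+D[sl]*((.004-o[2])/D[sl][:,2:]); print('slate',cv2.minAreaRect((q[:,:2]*1000).astype(np.float32)),np.nanmedian(P[sl][:,2]),sl.sum())
    print(cv2.boxPoints(cv2.minAreaRect((q[:,:2]*1000).astype(np.float32))).round())
    for zz in [.030]: print('rim',rect(P,tray&(abs(P[...,2]-zz)<.0035)))
    rg=(abs(hsv[...,0].astype(int)-22)<8)&(hsv[...,1]>120)&tray; print('ring',np.nanmean(P[rg],0),rg.sum())
p=cv2.imread('pics/scene0.png')[150:250,235:365]
cv2.imwrite('pics/c2.png',cv2.resize(p,None,fx=5,fy=5,interpolation=2))
E
```

```text
scene [133 147 149] 4228
slate ((428.96295166015625, -274.872314453125), (124.98957061767578, 127.82942962646484), 14.349262237548828) 0.005719933976676694 1255
[[ 353. -228.]
 [ 384. -352.]
 [ 505. -321.]
 [ 474. -197.]]
rim (((460.6893310546875, -255.97299194335938), (223.8341064453125, 177.56985473632812), 13.862115859985352), 482)
ring [ 0.52684813 -0.19822057  0.01219944] 33
side [83 95 99] 2795
slate ((435.2640380859375, -274.5196838378906), (134.43292236328125, 115.91429138183594), 14.425518989562988) 0.002353495400885919 872
[[ 356. -235.]
 [ 385. -347.]
 [ 515. -314.]
 [ 486. -202.]]
rim (((461.1339416503906, -251.87127685546875), (220.750244140625, 176.55519104003906), 14.884230613708496), 177)
ring [ 0.52774937 -0.19721993  0.00853248] 29
```

View pics/c2.png

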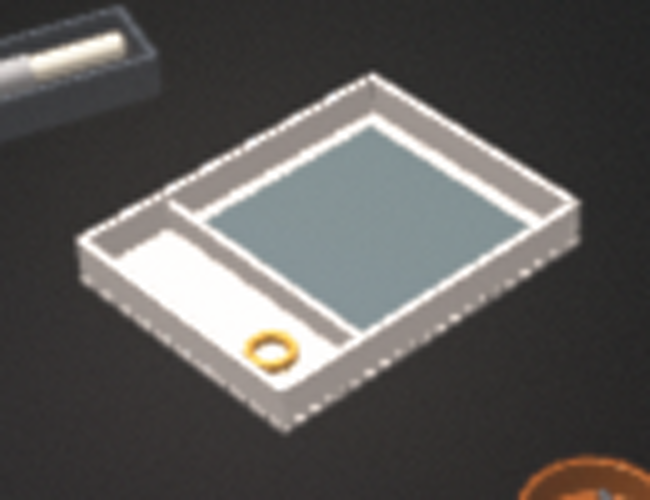

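```bash
cat >> h.py <<'E'
def plan(pos,yaw):
    from scipy.spatial.transform import Rotation as R
    o=ctrl.get_obs(); Rc=R.from_quat(o['eef_rot'],scalar_first=True)
    c,s=np.cos(np.radians(yaw)),np.sin(np.radians(yaw))
    Rt=R.from_matrix(np.array([[0,c,s],[0,s,-c],[-1,0,0]]))
    print('shift',(Rc.inv().apply(np.array(pos)-o['eef_pos'])*1000).round(1),'turn',np.degrees((Rc.inv()*Rt).as_rotvec()).round(2),'t',o['time_s'],'F',o['wrist_force'].round(2),'open',round(float(o['opening']),3))
E
python3 - <<'E'
from h import *
plan([.540,.2165,.231],26.6)
p,P,D,o=cloud('scene','scene0')
for u,v in [(213,250),(256,325),(354,255)]: print(np.nanmedian(P[v-3:v+4,u-3:u+4].reshape(-1,3),0))
E
```

```text
shift [-2.000e-01 -2.101e+02  4.535e+02] turn [4.645e+01 2.000e-02 8.000e-02] t 0.15 F [ 0.59 -0.59  0.08] open 0.995
[ 0.7602109  -0.09257645  0.1100266 ]
[0.75623209 0.12712127 0.09551476]
[ 0.44309135 -0.00649187  0.00554967]
```

Call:
step_arm --pt "0 -26 57 6 0 0 0" --pt "0 -52 114 12 0 0 0" --pt "0 -78 170 18 0 0 0" --pt "0 -104 226 24 0 0 0" --pt "0 -130 282 30 0 0 0" --pt "0 -156 338 36 0 0 0" --pt "0 -182 395 41 0 0 0" --pt "0 -210 453 46.5 0 0 0" --pt "0 -210 453 46.5 0 0 0" --pt "0 -210 453 46.5 0 0 0"

```text
time_s: 1.4
eef_pos: [0.5393, 0.217, 0.2307]
eef_rot: [0.601, 0.372, 0.602, -0.372]
wrist_force: [-0.5, 0.8, 1.0]
opening: 1.002
```

```bash
python3 - <<'E'
from h import *
look('wrist','w1'); p,P,D,o=cloud('wrist','w1'); hsv=cv2.cvtColor(p,cv2.COLOR_RGB2HSV)
Z=P[...,2]; blue=(hsv[...,0]>110)&(hsv[...,0]<130)&(hsv[...,1]>120)
near=(np.hypot(P[...,0]-.54,P[...,1]-.2165)<.075)
for nm,m in [('rim',near&~blue&(abs(Z-.088)<.003)),('flange',near&blue&(abs(Z-.09)<.003)),('tube',near&blue&(abs(Z-.128)<.003)),('steel',near&~blue&(abs(Z-.137)<.004)&(np.hypot(P[...,0]-.54,P[...,1]-.2165)<.02))]:
    print(nm,rect(P,m) if m.sum()>3 else m.sum())
plan([.540,.2165,.170],26.6)
E
```

```text
rim (((539.4741821289062, 215.4043426513672), (92.70274353027344, 93.03652954101562), 26.788373947143555), 7928)
flange (((539.1864013671875, 215.8162841796875), (64.02015686035156, 64.14450073242188), 26.644866943359375), 3255)
tube (((538.9505615234375, 216.15972900390625), (42.89517593383789, 42.01226043701172), 39.18989944458008), 1680)
steel (((539.2479858398438, 215.9759521484375), (20.409137725830078, 20.229902267456055), 14.490777969360352), 841)
shift [60.8  0.6  1.6] turn [ 0.   -0.04  0.06] t 1.45 F [-0.24  0.35  0.07] open 0.997
```

View pics/w1.png

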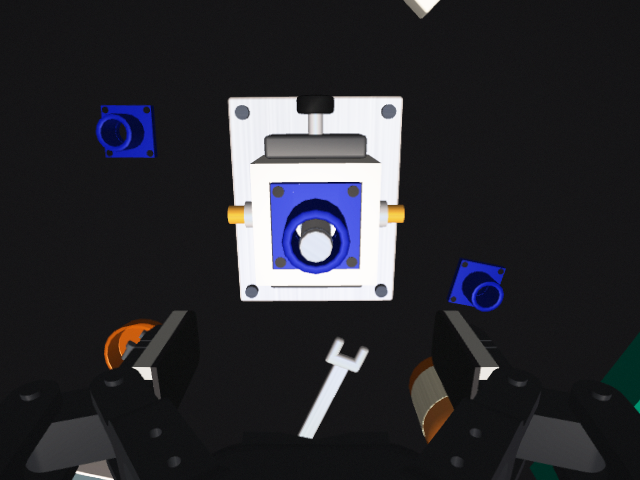

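Call:
step_arm --pt "30 0 1 0 0 0 0" --pt "60 0 1.8 0 0 0 0" --pt "90 0 1.8 0 0 0 0" --pt "115 0 1.8 0 0 0 0" --pt "130 0 1.8 0 0 0 0" --pt "138 0 1.8 0 0 0 0" --pt "138 0 1.8 0 0 0 0" --pt "138 0 1.8 0 0 0 70" --pt "138 0 1.8 0 0 0 80" --pt "138 0 1.8 0 0 0 80"

```text
time_s: 2.7
eef_pos: [0.5409, 0.2155, 0.0938]
eef_rot: [0.602, 0.372, 0.601, -0.372]
wrist_force: [0.3, 0.2, 0.1]
opening: 0.688
```

```bash
python3 - <<'E'
from h import *
plan([.5393,.2159,.092],26.6)
look('wrist','w2'); look('side','s2')
s=cv2.imread('pics/s2.png')[240:360,230:390]; w=cv2.imread('pics/w2.png')
cv2.imwrite('pics/c3.png',np.hstack([cv2.resize(s,(400,300)),cv2.resize(w,(400,300))]))
E
```

```text
shift [ 1.8 -1.2 -1.1] turn [-0.05  0.01 -0.05] t 2.7 F [0.29 0.18 0.06] open 0.688
```

View pics/c3.png

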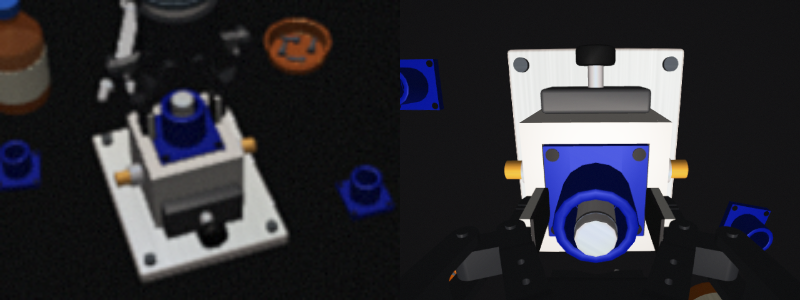

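```bash
cat >> h.py <<'E'
def rel(f,bands):
    from scipy.spatial.transform import Rotation as R
    z=np.load('pics/'+f+'.npz'); p,P,D,o=cloud('wrist',f); hsv=cv2.cvtColor(p,cv2.COLOR_RGB2HSV)
    blue=(hsv[...,0]>110)&(hsv[...,0]<130)&(hsv[...,1]>120)
    T=R.from_quat(z['rot'],scalar_first=True).as_matrix().T
    for nm,zc,isb,r in bands:
        m=(np.hypot(P[...,0]-z['pos'][0],P[...,1]-z['pos'][1])<r)&(abs(P[...,2]-zc)<.003)&((blue==isb))
        q=(P[m]-z['pos'])@T.T*1000
        print(nm,m.sum(),'tool y,z',[tuple(np.round(a,1)) if isinstance(a,tuple) else a for a in cv2.minAreaRect(q[:,1:].astype(np.float32))], 'range',q[:,1:].min(0).round(1),q[:,1:].max(0).round(1),'zmed',np.median(P[m][:,2]))
E
python3 - <<'E'
from h import *
rel('w2',[('tube',.128,True,.03),('steel',.137,False,.015)])
print(ctrl.get_obs()['eef_pos'])
E
```

```text
tube 6109 tool y,z [(np.float64(-1.5), np.float64(-1.2)), (np.float64(43.3), np.float64(42.7)), 79.20967102050781] range [-23.3 -23.1] [19.9 20.7] zmed 0.1267473951235477
steel 3275 tool y,z [(np.float64(-1.4), np.float64(-1.2)), (np.float64(20.7), np.float64(20.4)), 46.4500846862793] range [-11.8 -12. ] [8.6 9.4] zmed 0.13582696050680634
[0.54068291 0.21546858 0.0935436 ]
```

Call:
step_arm --pt "1 -1.3 -1.1 0 0 0 80" --pt "1 -1.3 -1.1 0 0 0 80" --pt "1 -1.3 -1.1 0 0 0 100" --pt "1 -1.3 -1.1 0 0 0 110" --pt "1 -1.3 -1.1 0 0 0 120" --pt "1 -1.3 -1.1 0 0 0 130" --pt "1 -1.3 -1.1 0 0 0 140" --pt "1 -1.3 -1.1 0 0 0 150" --pt "1 -1.3 -1.1 0 0 0 160" --pt "1 -1.3 -1.1 0 0 0 170"

```text
time_s: 4.05
eef_pos: [0.5391, 0.2159, 0.0925]
eef_rot: [0.602, 0.372, 0.601, -0.372]
wrist_force: [0.6, 0.2, 4.2]
opening: 0.491
```

```bash
python3 - <<'E'
from h import *
plan([.5393,.2159,.092],26.6)
look('wrist','w3');rel('w3',[('tube',.128,True,.03),('steel',.137,False,.015)])
E
```

```text
shift [0.5 0.2 0.1] turn [-0.05  0.01 -0.03] t 4.05 F [0.56 0.2  4.2 ] open 0.491
tube 6139 tool y,z [(np.float64(-0.8), np.float64(0.1)), (np.float64(42.4), np.float64(44.0)), 1.5451817512512207] range [-22.  -21.9] [20.4 22.1] zmed 0.12674448650633058
steel 3259 tool y,z [(np.float64(-0.3), np.float64(-0.0)), (np.float64(20.0), np.float64(20.9)), 15.070503234863281] range [-10.5 -10.7] [10.  10.4] zmed 0.13584271289496852
```

Call:
step_arm --pt "0 0 0 0 0 0 200" --pt "-3 0 0 0 0 0 200" --pt "-7 0 0 0 0 0 200" --pt "-12 0 0 0 0 0 200" --pt "-20 0 0 0 0 0 200" --pt "-32 0 0 0 0 0 200" --pt "-46 0 0 0 0 0 200" --pt "-62 0 0 0 0 0 200" --pt "-76 0 0 0 0 0 200" --pt "-85 0 0 0 0 0 200"

```text
time_s: 5.35
eef_pos: [0.5393, 0.216, 0.1788]
eef_rot: [0.602, 0.372, 0.601, -0.371]
wrist_force: [-0.0, -0.0, -1.9]
opening: 0.49
```

```bash
python3 - <<'E'
from h import *
plan([.432,-.2615,.177],14.4)
look('wrist','w4');look('side','s4')
s=cv2.imread('pics/s4.png')[220:355,220:400]; w=cv2.imread('pics/w4.png')
cv2.imwrite('pics/c4.png',np.hstack([cv2.resize(s,(400,300)),cv2.resize(w,(400,300))]))
E
```

```text
shift [   1.5 -309.4  379.2] turn [12.15  0.02 -0.09] t 5.35 F [-0.04 -0.05 -1.92] open 0.49
```

View pics/c4.png

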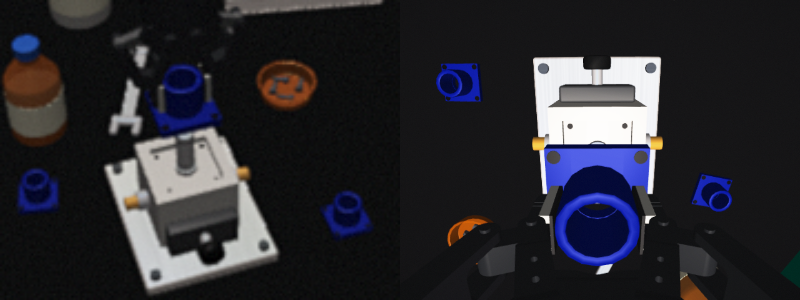

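Call:
step_arm --pt "0 -12 15 0 0 0 200" --pt "0 -43 53 2 0 0 200" --pt "0 -79 97 4 0 0 200" --pt "0 -115 141 5 0 0 200" --pt "0 -151 185 6 0 0 200" --pt "0 -187 229 8 0 0 200" --pt "0 -223 273 9 0 0 200" --pt "0 -256 313 10 0 0 200" --pt "0 -284 348 11 0 0 200" --pt "0 -302 370 12 0 0 200"

```text
time_s: 6.7
eef_pos: [0.4322, -0.2523, 0.1766]
eef_rot: [0.558, 0.433, 0.559, -0.434]
wrist_force: [-0.6, 0.8, -2.5]
opening: 0.493
```

Call:
step_arm --pt "0 -4 5 0 0 0 200" --pt "0 -7 9 0 0 0 200" --pt "0 -7 9 0 0 0 200" --pt "0 -7 9 0 0 0 200"

```text
time_s: 7.2
eef_pos: [0.4298, -0.2597, 0.1772]
eef_rot: [0.559, 0.432, 0.56, -0.432]
wrist_force: [0.9, 1.0, -1.8]
opening: 0.493
```

```bash
python3 - <<'E'
from h import *
plan([.432,-.2615,.0165],14.4)
look('wrist','w5');look('scene','sc5')
s=cv2.imread('pics/sc5.png')[120:255,220:400]; w=cv2.imread('pics/w5.png')
cv2.imwrite('pics/c5.png',np.hstack([cv2.resize(s,(400,300)),cv2.resize(w,(400,300))]))
p,P,D,o=cloud('wrist','w5'); hsv=cv2.cvtColor(p,cv2.COLOR_RGB2HSV)
m=(hsv[...,1]<60)&(hsv[...,2]>90)&(abs(P[...,2]-.030)<.004)&(np.hypot(P[...,0]-.46,P[...,1]+.25)<.16)
print(rect(P,m)); f=(abs(P[...,2]-.004)<.003)&(hsv[...,2]>60); print(rect(P,f))
E
```

```text
shift [160.7   1.7   2.4] turn [ 0.22 -0.02  0.  ] t 7.2 F [ 0.88  1.04 -1.8 ] open 0.493
(((460.6197204589844, -257.500244140625), (220.69314575195312, 169.9094696044922), 14.443984031677246), 4584)
(((474.37554931640625, -311.4322509765625), (214.03890991210938, 282.6700134277344), 14.229290008544922), 35212)
```

View pics/c5.png

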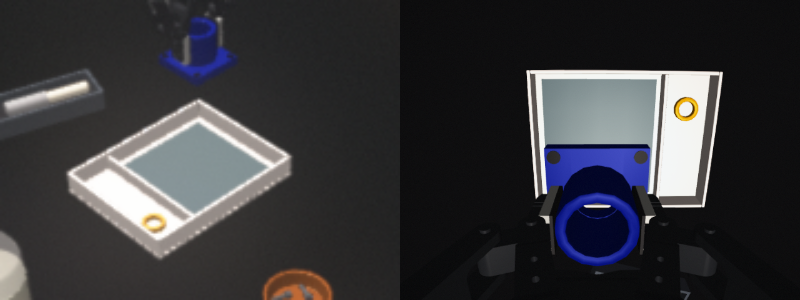

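Call:
step_arm --pt "15 0 5.5 0 0 0 200" --pt "45 0 5.5 0 0 0 200" --pt "80 0 5.5 0 0 0 200" --pt "112 0 5.5 0 0 0 200" --pt "135 0 5.5 0 0 0 200" --pt "147 0 5.5 0 0 0 200" --pt "152 0 5.5 0 0 0 200" --pt "155 0 5.5 0 0 0 200" --pt "157 0 5.5 0 0 0 200" --pt "157 0 5.5 0 0 0 200"

```text
time_s: 8.55
eef_pos: [0.4313, -0.2661, 0.0208]
eef_rot: [0.56, 0.433, 0.559, -0.433]
wrist_force: [-0.3, 0.1, -1.6]
opening: 0.492
```

Call:
step_arm --pt "1 0 0 0 0 0 200" --pt "2 0 0 0 0 0 200" --pt "2 0 0 0 0 0 200"

```text
time_s: 8.93
eef_pos: [0.4309, -0.2659, 0.0183]
eef_rot: [0.559, 0.433, 0.559, -0.433]
wrist_force: [-0.5, 0.0, -1.7]
opening: 0.491
```

Call:
step_arm --pt "0.5 0 0 0 0 0 200" --pt "1 0 0 0 0 0 200" --pt "1 0 0 0 0 0 200"

```text
time_s: 9.3
eef_pos: [0.431, -0.2658, 0.0173]
eef_rot: [0.559, 0.433, 0.559, -0.433]
wrist_force: [0.2, -0.6, -1.6]
opening: 0.49
```

Call:
step_arm --pt "0.5 0 0 0 0 0 200" --pt "1 0 0 0 0 0 200" --pt "1 0 0 0 0 0 200"

```text
time_s: 9.68
eef_pos: [0.431, -0.2659, 0.0166]
eef_rot: [0.559, 0.433, 0.559, -0.433]
wrist_force: [-1.0, 0.8, 3.8]
opening: 0.491
```

Call:
step_arm --pt "0 0 0 0 0 0 120" --pt "0 0 0 0 0 0 110" --pt "0 0 0 0 0 0 95" --pt "0 0 0 0 0 0 80" --pt "0 0 0 0 0 0 70" --pt "-10 0 0 0 0 0 70" --pt "-30 0 0 0 0 0 60" --pt "-70 0 0 0 0 0 60" --pt "-120 0 0 0 0 0 60" --pt "-160 0 0 0 0 0 60"

```text
time_s: 10.92
eef_pos: [0.4313, -0.2661, 0.1791]
eef_rot: [0.56, 0.433, 0.559, -0.433]
wrist_force: [0.4, -0.5, -0.4]
opening: 0.764
```

```bash
python3 - <<'E'
from h import *
plan([.5393,.216,.178],26.6)
look('wrist','w6');look('scene','sc6')
s=cv2.imread('pics/sc6.png')[120:255,220:400]; w=cv2.imread('pics/w6.png')
cv2.imwrite('pics/c6.png',np.hstack([cv2.resize(s,(400,300)),cv2.resize(w,(400,300))]))
E
```

```text
shift [   0.5  225.7 -439.5] turn [-12.05   0.12  -0.05] t 10.925 F [ 0.42 -0.49 -0.39] open 0.764
```

View pics/c6.png

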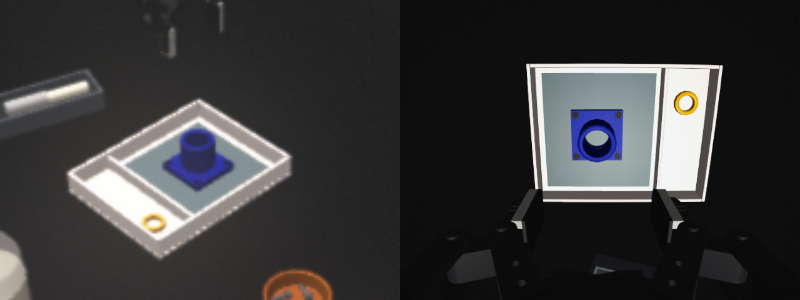

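Call:
step_arm --pt "0 10 -20 0 0 0 60" --pt "0 36 -69 -1 0 0 60" --pt "0 62 -120 -3 0 0 60" --pt "0 88 -171 -4 0 0 60" --pt "0 114 -222 -6 0 0 60" --pt "0 140 -273 -7 0 0 60" --pt "0 166 -324 -9 0 0 60" --pt "0 192 -374 -10 0 0 60" --pt "0 212 -413 -11 0 0 60" --pt "0 223 -434 -12 0 0 60"

```text
time_s: 12.28
eef_pos: [0.5373, 0.2126, 0.1757]
eef_rot: [0.602, 0.371, 0.602, -0.371]
wrist_force: [0.6, -0.8, -0.2]
opening: 0.764
```

Call:
step_arm --pt "0 3 -4 0 0 0 60" --pt "0 3 -5 0 0 0 60" --pt "0 3 -5 0 0 0 60"

```text
time_s: 12.65
eef_pos: [0.538, 0.215, 0.1762]
eef_rot: [0.601, 0.372, 0.601, -0.372]
wrist_force: [0.6, -0.5, -0.9]
opening: 0.762
```

```bash
python3 - <<'E'
from h import *
plan([.5393,.216,.100],26.6)
look('wrist','w7');rel('w7',[('steel',.136,False,.016),('rim',.087,False,.075)])
E
```

```text
shift [76.1  1.6 -0.3] turn [-0.12  0.    0.03] t 12.65 F [ 0.58 -0.52 -0.86] open 0.762
steel 1322 tool y,z [(np.float64(1.4), np.float64(-0.3)), (np.float64(20.2), np.float64(20.1)), 41.82137680053711] range [ -8.7 -10.8] [11.9 10.4] zmed 0.1358830392578526
rim 11377 tool y,z [(np.float64(1.5), np.float64(-0.0)), (np.float64(92.4), np.float64(92.6)), 89.59380340576172] range [-45.  -46.5] [47.9 46. ] zmed 0.08695811906376621
```

Call:
step_arm --pt "15 1.4 -0.2 0 0 0 60" --pt "40 1.4 -0.2 0 0 0 60" --pt "62 1.4 -0.2 0 0 0 60" --pt "74 1.4 -0.2 0 0 0 60" --pt "79 1.4 -0.2 0 0 0 60" --pt "79 1.4 -0.2 0 0 0 90" --pt "79 1.4 -0.2 0 0 0 120" --pt "79 1.4 -0.2 0 0 0 140" --pt "79 1.4 -0.2 0 0 0 150" --pt "79 1.4 -0.2 0 0 0 150"

```text
time_s: 13.95
eef_pos: [0.5395, 0.2169, 0.0975]
eef_rot: [0.602, 0.372, 0.601, -0.372]
wrist_force: [-0.2, 0.5, -0.3]
opening: 0.414
```

```bash
python3 - <<'E'
from h import *
plan([.5393,.216,.097],26.6)
look('wrist','w8');rel('w8',[('steel',.136,False,.016)])
w=cv2.imread('pics/w8.png')[230:480,180:460]; cv2.imwrite('pics/c8.png',cv2.resize(w,None,fx=2,fy=2))
E
```

```text
shift [ 0.5 -0.6  0.7] turn [-0.04  0.01 -0.02] t 13.95 F [-0.16  0.5  -0.33] open 0.414
steel 3217 tool y,z [(np.float64(-0.8), np.float64(0.4)), (np.float64(20.5), np.float64(20.5)), 44.088775634765625] range [-11.3 -10.2] [ 9.3 11.2] zmed 0.13583939461021557
```

View pics/c8.png

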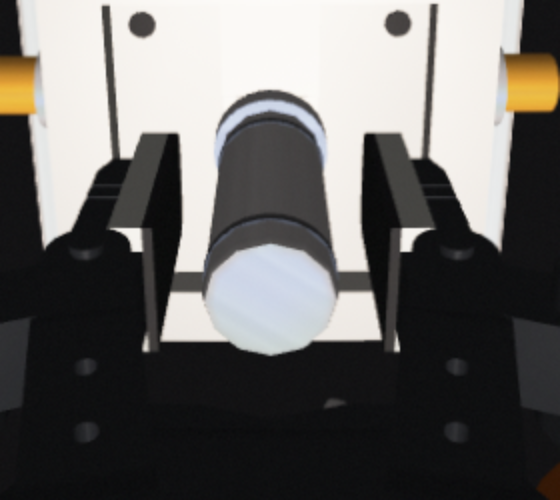

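Call:
step_arm --pt "0 0 0 0 0 0 165" --pt "0 0 0 0 0 0 175" --pt "0 0 0 0 0 0 183" --pt "0 0 0 0 0 0 190" --pt "0 0 0 0 0 0 197" --pt "0 0 0 0 0 0 205" --pt "0 0 0 0 0 0 215" --pt "0 0 0 0 0 0 225" --pt "0 0 0 0 0 0 235" --pt "0 0 0 0 0 0 235"

```text
time_s: 15.25
eef_pos: [0.5394, 0.2169, 0.0974]
eef_rot: [0.601, 0.372, 0.601, -0.372]
wrist_force: [-1.7, -0.9, 2.9]
opening: 0.228
```

```bash
python3 - <<'E'
from h import *
o=ctrl.get_obs();print(o['eef_pos'],o['wrist_force'],o['torque'],o['opening'])
look('wrist','w9');rel('w9',[('steel',.136,False,.016)])
E
```

```text
[0.5393968  0.21687395 0.09741146] [-1.66135826 -0.8737388   2.85552196] [-0.04657645  0.3499066  -0.037905  ] 0.22801535405053866
steel 4080 tool y,z [(np.float64(-0.3), np.float64(-0.0)), (np.float64(23.1), np.float64(25.8)), 89.76679992675781] range [-13.2 -11.6] [12.6 11.5] zmed 0.1356366718605637
```

Call:
step_arm --pt "0 -0.2 0 0 0 0 240" --pt "-1 -0.2 0 0 0 0 240" --pt "-2 -0.2 0 0 0 0 240" --pt "-4 -0.2 0 0 0 0 240" --pt "-6 -0.2 0 0 0 0 240" --pt "-8 -0.2 0 0 0 0 240" --pt "-10 -0.2 0 0 0 0 240" --pt "-10 -0.2 0 0 0 0 240" --pt "-10 -0.2 0 0 0 0 240"

```text
time_s: 16.42
eef_pos: [0.5392, 0.2168, 0.1073]
eef_rot: [0.601, 0.372, 0.601, -0.372]
wrist_force: [-0.7, 0.5, -1.7]
opening: 0.232
```

```bash
python3 - <<'E'
from h import *
o=ctrl.get_obs();print(o['eef_pos'],o['wrist_force'],o['torque'],o['opening'])
E
```

```text
[0.53917427 0.21678032 0.10727641] [-0.74406644  0.48314208 -1.65992082] [ 0.0347913   0.04409215 -0.05824712] 0.23238388088965442
```

Carrying the weight with almost no side load; continue to 40 mm.

Call:
step_arm --pt "-3 0 0 0 0 0 240" --pt "-7 0 0 0 0 0 240" --pt "-11 0 0 0 0 0 240" --pt "-15 0 0 0 0 0 240" --pt "-19 0 0 0 0 0 240" --pt "-23 0 0 0 0 0 240" --pt "-27 0 0 0 0 0 240" --pt "-30 0 0 0 0 0 240" --pt "-30 0 0 0 0 0 240" --pt "-30 0 0 0 0 0 240"

```text
time_s: 17.68
eef_pos: [0.5391, 0.2167, 0.1372]
eef_rot: [0.601, 0.372, 0.602, -0.372]
wrist_force: [-0.5, -0.1, -2.2]
opening: 0.232
```

```bash
python3 - <<'E'
from h import *
o=ctrl.get_obs();print(o['eef_pos'],o['wrist_force'],o['torque'],o['opening'])
look('wrist','w10');rel('w10',[('steel',.176,False,.02)])
look('side','s10');look('scene','sc10')
a=cv2.imread('pics/s10.png')[235:355,225:385]; b=cv2.imread('pics/sc10.png')[260:380,300:460]
cv2.imwrite('pics/c10.png',np.hstack([cv2.resize(x,(400,300),interpolation=2) for x in (a,b)]))
E
```

```text
[0.53911234 0.21674543 0.13715425] [-0.53449146 -0.07157034 -2.19197466] [ 0.07155308 -0.03829105 -0.00416155] 0.23184122824359588
steel 4156 tool y,z [(np.float64(-0.0), np.float64(-0.8)), (np.float64(24.3), np.float64(32.3)), 89.38911437988281] range [-16.3 -13.1] [16.  11.3] zmed 0.17539644949172653
```

View pics/c10.png

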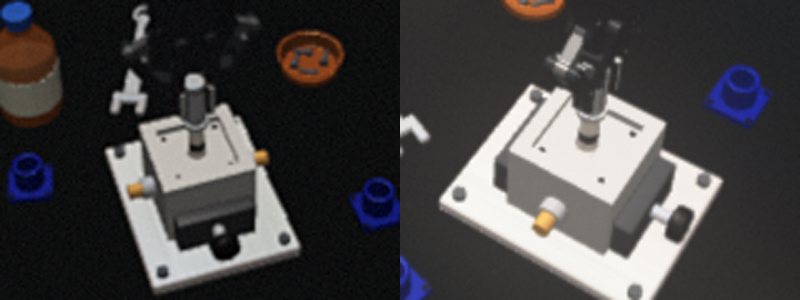

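Call:
step_arm --pt "-0.3 0 0 0 0 0 240" --pt "-0.3 0 0 0 0 0 240" --pt "-0.3 0 0 0 0 0 240" --pt "-0.3 0 0 0 0 0 240"

```text
time_s: 18.32
eef_pos: [0.5392, 0.2168, 0.1376]
eef_rot: [0.601, 0.372, 0.601, -0.372]
wrist_force: [-1.0, 0.7, -2.4]
opening: 0.229
```

```bash
python3 - <<'E'
from h import *
o=ctrl.get_obs();print(o['eef_pos'],o['wrist_force'],o['opening'],abs(o['dq']).max())
look('wrist','w11');rel('w11',[('steel',.176,False,.012)])
print(ctrl.hand_in())
E
```

```text
[0.53921084 0.21678344 0.13758977] [-0.99587039  0.68735142 -2.40665005] 0.22858204656930256 0.0033672748861630296
steel 3545 tool y,z [(np.float64(-0.6), np.float64(0.8)), (np.float64(22.6), np.float64(21.3)), 2.0852696895599365] range [-11.9  -9.8] [10.6 11.6] zmed 0.17588924369507197
the job is handed in; nothing more can be done
None
```

I did both steps in the order asked and handed the job in at about 18.4 s of the 54 s allowed. No score was reported back.

- **Housing:** I lifted the large blue housing straight up off the head and set it down flange down. It sits about in the middle of the tray's big bay. The wrist force went from −1.7 N to +3.8 N on contact, and the pictures after release show it upright and clear of the walls.
- **Plunger:** I gripped it by its steel holder and drew it straight up. The arm rose 40.2 mm and the wrist camera's depth reading showed the holder top rising about 40.2 mm.
- **Final state:** The force reading at hand-in was −2.4 N vertical, about the plunger's own weight, and the side load was about 1.2 N. The arm was still, with the grip holding.
- **Wear band:** In the last pictures, taken about 0.4 mm lower, the dark band shows above the recess floor. By the given dimensions its lower edge is only level with the head's rim, not well above it, and about 18 mm of rod stays in the bore.
- **Disagreement:** The wrist camera's depth read about 1.2 mm lower than the stated heights. That is within the 2 mm calibration, and I judged the lift by differences.

I did not touch anything else in the scene.

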